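# Bring the pump bottle to the front of the drawer turntable

### The job

Pull the deep drawer of the white glass-topped cabinet fully open by its bar handle, then turn the turntable inside it until the pump bottle stands at the middle of the front, straight behind the drawer's handle. Finish while still gripping the turntable's T-handle, holding the turntable still there with the drawer open. Do not push on or knock over the bottles and jars, and leave everything else on the counter where it is.

Things in the scene. Friction and masses are not known exactly. Their poses are not given: they have to be found in the camera images.
- cabinet: White countertop cabinet with one deep drawer: 320 wide, 310 deep, 212 mm high, clear glass top 8 mm thick. It is fixed. Origin at the middle of its front face, at counter height; its +x points level from its front to its back, z up. It stands on the right of the counter and faces left across it (+x of the cabinet points mostly to the robot's right). The drawer slides out along its -x.
- drawer_box (a joint): How far the drawer is pulled out, in m: 0 shut (as at the start), 0.220 at its end stop, straight along the cabinet's -x. Slides with 2 to 3 N of friction and stays where it is left. The drawer front is 316 wide and 16 mm thick, its top edge 200 mm above the counter; the side walls reach 88 mm above the counter.
- drawer_handle (a point): Middle of the drawer's steel bar handle, 184 mm above the counter, 45 mm in front of the drawer front. The bar is level, along the cabinet's y, 130 mm long, 10 mm thick, with 40 mm of free room between it and the drawer front (top edge 16 mm above the bar). The glass top lies 20 to 28 mm higher and, drawer shut, starts 62 mm behind it. Moves with the drawer; axes are the cabinet's.
- turntable (a joint): Turntable in the drawer: round bamboo tray, 248 mm across, steel rim rising 28 mm above its top face, upright post with a T-handle on its axis. Value: its angle in rad, counter-clockwise positive from above; at 0 its axes are the cabinet's. Turns freely all round, either way, with light friction (0.03 N m), and stays where it is left; what stands on it turns with it.
- t_handle (a point): The turntable's steel T-handle. Origin at the middle of its cross bar, on the turntable's axis, 182 mm above the counter. The bar is level, a round rod 14 mm thick and 76 mm long, along this frame's y (turns with the turntable); the post below is also 14 mm thick. All things on the turntable stay below 156 mm above the counter, so fingertips above that clear them.
- turntable_axis (a point): Point on the turntable's axis at the height of its top face (36 mm above the counter), moving with the drawer but not turning with the turntable; axes are the cabinet's. The front of the turntable is along its -x; with the drawer shut it lies 147 mm behind the drawer's front face.
- pump_bottle: The thing to bring to the front: the only bottle with a press pump, whose spout sticks out 30 mm to one side near the top. Round brown bottle 44 mm across, 117 mm tall with its pump. Loose, standing on the turntable about 80 mm from the axis, never at the front at the start; its spout may point anywhere, which does not matter. Origin at the middle of its foot.
- cream_jar: Low wide jar, 62 mm across, 46 mm tall, loose on the turntable, at its front at the start. Origin at the middle of its foot.
- spray_can: Spray can with a domed cap, 44 mm across, 114 mm tall, loose on the turntable. Origin at the middle of its foot.
- lotion_bottle: Round shouldered bottle with a plain screw cap, 52 mm across, 104 mm tall, loose on the turntable. Origin at the middle of its foot.
- bud_jar: Glass jar with a flat lid and ball knob, 57 mm across, 78 mm tall, loose on the turntable. Origin at the middle of its foot.
- dish: Small white bowl, 70 mm across, 20 mm high, on the back half of the cabinet's glass top. Bystander.
- shampoo: Tall shampoo bottle, 68 mm across, 190 mm high, on the counter at the left. Bystander.
- tumbler: Glass tumbler with two toothbrushes, 74 mm across, 185 mm high, on the counter at the left. Bystander.
- paper_roll: Paper roll standing on end, 110 mm across, 98 mm high, on the counter at the right, near the robot. Bystander.
- soap_dish: Soap dish with soap, 85 by 125 mm, 30 mm high, on the counter at the right. Bystander.
- hairbrush: Hairbrush 215 mm long, 26 mm high, on the counter at the right. Bystander.

How it is judged:
On the way, in this order (a step that is already met when the one before it is completed fails the run):
1. the drawer is pulled fully open (within 20 mm of its stop), the gripper at its handle (value of joint drawer_box above 0.2 m and distance between the grasp point and drawer_handle below 0.09 m), for 0.2 s.
2. the pump bottle has been turned to the front of the turntable, in line with the drawer handle, and stands still (x of pump_bottle in the frame of turntable_axis below -0.055 m and y of pump_bottle in the frame of turntable_axis between -0.018 and 0.018 m and velocity of joint turntable between -0.08 and 0.08 rad/s and value of joint drawer_box above 0.2 m), for 0.3 s.
At the end, for the whole second after the job is handed in: Drawer within 20 mm of fully open; pump bottle at the front of the turntable, within 18 mm of the line from its axis to the middle of the drawer handle; turntable still (under 0.08 rad/s) and held by the fingers (at the T-handle, within 50 mm) with over 3 N; all five things upright on it (all of step 2 and contact force between the fingers and turntable above 3 N and distance between the grasp point and t_handle below 0.05 m and angle between each of pump_bottle, lotion_bottle, spray_can, bud_jar, cream_jar's own z axis and vertical below 0.15 rad and z of pump_bottle in the frame of turntable_axis between -0.012 and 0.012 m and z of lotion_bottle in the frame of turntable_axis between -0.012 and 0.012 m and z of spray_can in the frame of turntable_axis between -0.012 and 0.012 m and z of bud_jar in the frame of turntable_axis between -0.012 and 0.012 m and z of cream_jar in the frame of turntable_axis between -0.012 and 0.012 m); the arm keeps its last pose, push and grip.
It fails at once if a bottle or jar on the turntable is tipped by more than 0.4 rad (angle between any of pump_bottle, lotion_bottle, spray_can, bud_jar, cream_jar's own z axis and vertical above 0.4 rad).
It fails at once if the robot pushes on a bottle or jar with more than 2 N (contact force between any of the fingers, the arm and pump_bottle above 2 N or contact force between any of the fingers, the arm and lotion_bottle above 2 N or contact force between any of the fingers, the arm and spray_can above 2 N or contact force between any of the fingers, the arm and bud_jar above 2 N or contact force between any of the fingers, the arm and cream_jar above 2 N).
It fails at once if something else on the counter or the cabinet is moved by more than 20 mm (distance of any of shampoo, tumbler, paper_roll, soap_dish, hairbrush, dish from where it was at the start of the episode above 0.02 m).
It also fails if it takes over 48 s, if anything falls off the work surface, if the arm or the gripper's body presses on something with over 40 N, if the wrist force passes 120 N, or if a joint passes its speed limit or range.

### The arm

A 6-joint arm with a two-finger parallel gripper is mounted at the origin on the work surface. World frame = base frame: x ahead of the robot, y to its left, z up, the work surface at z = 0. Lengths are in m, angles in rad, forces in N, time in s.
With the tool pointing down it reaches from about 0.3 to 0.875 m from the base axis. Payload 6.4 kg.
Tool frame: the origin (TCP) lies midway between the tips of the shut fingers; the grasp point (between the pads) lies 19 mm behind it; z points along the fingers, y is the line along which they close (so a half turn about z gives the same grasp; the last joint's range is limited). The gripper opens to 85 mm and grips with 20 to 120 N. Pads are 22 mm wide; open, the fingers measure 114 mm over their backs; the gripper's body (76 mm by 85 mm) begins 54 mm behind the grasp point. The pads swing forward as they close: fully open they stand 13 mm farther back than shut.
Start: joints at [-1.537, 0.181, 1.607, -0, 1.354, -0.206], TCP at [0.137, -0.559, 0.231] pointing down, gripper open.
Joint ranges: [-2.99, 2.99], [-0.89, 2.07], [0.3, 2.58], [-1.14, 4.28], [0, 2.63], [-3.12, 3.12]. Speed limits (rad/s): [2.57, 2.57, 3.01, 3.14, 3.14, 3.14].

### API

Orientations are given as a unit quaternion [w, x, y, z].
In Python, from bench import sensors, vision, ctrl gives the robot as it stands.
- The arm moves only by the tool carry_out, never from a script. Its argument "deltas" is text: rows parted by semicolons, each of 7 numbers parted by spaces: the shift along the tool's x, y, z in mm, then the turn, a rotation vector about the tool's x, y, z in rad, then the closure, from 0 (fully open) to 1 (shut). In form: tx ty tz ax ay az claw; .... A call has 1 to 12 rows; each row is the pose to reach, as a shift and turn from the pose commanded when the call began, along the tool's axes at that moment; what a row does not reach only later rows make up. A row lasts 1/8 s, in which the tool goes at most 62.5 mm and 10.7 degrees, less where a joint would pass 70% of its speed; a pose out of reach is approached as far as the arm can. A call with a gripper value outside its range is refused whole. The fingers move at their own pace and stop on an object; the grip force is fixed at half the most. Time passes only in rows, so rows that repeat a pose let the fingers close. It gives the time, the measured TCP pose, the force, the opening and the grip force at its end, in the units of the state.
- sensors.get_obs(): the state, without advancing time (a new reading comes with each control period).
- vision.camera(name): name is "scene" or "top" or "wrist"; returns the picture (420x560x3 uint8, blue, green, red); there is no depth.
- vision.camera_model(name): a dict with "K" (3x3 intrinsics, pixels), "k1" (the pictures are not rectified: a ray, as slopes to the right and down, at radius r is drawn at 1 + k1 r^2 times it, then the intrinsics apply), "extrinsics" (4x4, takes a point from world to camera coordinates); the wrist camera has in their place "hand_eye" (4x4, takes a point from camera to tool coordinates, whose origin is the TCP and whose axes are the flange's). Camera axes: x right, y down, z forward; pixel columns grow to the right and rows downward; lengths in m; the calibration is good to about 2 mm. A picture is of the moment at which its call begins: read the wrist's pose just before it. camera_model takes no time and is no camera call.
- ctrl.hand_in(): hands the job in; it is judged then, once.
The state is a dict: "time_s": time; "q": joint angles; "dq": joint speeds; "joint_efforts": joint torques, N m; "eef_pos": TCP position; "eef_rot": TCP orientation; "wrist_force": force on the tool from outside, world axes, zero at the start; "torque": the same for the moment, N m; "opening": opening from 0.0 (shut) to 1.0 (fully open); "grasp_force": force on a finger pad.
Only numpy, scipy, OpenCV 4.12 (cv2) and the standard library are available. Lean on these libraries where they do the work, as an engineer would, in place of code of your own. Each camera call takes 0.05 s, during which the arm holds its last target. There are 200 camera calls.

## Working session

There is one attempt and no reset: what is moved stays moved. The work goes in short steps, Python scripts to look and compute and a tool call to move; the robot and the scene stay as the last step left them, time stands still between calls to the robot, and variables do not carry over. Pictures are saved under pics/ and viewed, at most 10 in all, crops included, and the job is handed in when it is done.

Besides the shell and the picture viewer there is one more tool, called after "Request:" as a command line: name --argument value ..., lists and objects as JSON in quotes. carry_out: Moves the arm, as the interface text tells. Its arguments: {"type":"object","properties":{"deltas":{"type":"string"}},"required":["deltas"]}

```bash
ls; mkdir -p pics; python3 - <<'E'
from bench import sensors, vision
import cv2,numpy as np
print(sensors.get_obs())
a=vision.camera("scene");b=vision.camera("top")
cv2.imwrite("pics/scene.png",a);cv2.imwrite("pics/top.png",b)
for n in("scene","top","wrist"):
    print(n,vision.camera_model(n))
E
```

```text
pics
{'time_s': 0.0, 'q': array([-1.53726233e+00,  1.81526242e-01,  1.60801505e+00, -7.81892609e-07,
        1.35378653e+00, -2.06286687e-01]), 'dq': array([ 0.00049535,  0.00040776, -0.00077042,  0.00014565, -0.00073915,
        0.00056872]), 'joint_efforts': array([ 3.09126581e-04, -4.44875801e+01, -3.51331866e+01, -3.00874472e-04,
        9.26198554e-03,  4.43419850e-06]), 'eef_pos': array([ 0.13658419, -0.55797552,  0.23038906]), 'eef_rot': array([-8.64383204e-04,  9.92818981e-01,  1.19623232e-01,  7.44653679e-05]), 'wrist_force': array([-0.31322905,  0.73036969,  0.11046093]), 'torque': array([-0.05044224, -0.01298647,  0.05583534]), 'grasp_force': 0.0, 'opening': 0.9997481726759979}
scene {'K': array([[476.25814653,   0.        , 281.00118239],
       [  0.        , 476.25814653, 216.99674608],
       [  0.        ,   0.        ,   1.        ]]), 'k1': -0.015869803772087607, 'extrinsics': array([[-0.73226747, -0.6810079 ,  0.00354895,  0.3847579 ],
       [-0.65048411,  0.69788425, -0.29971319,  0.37258561],
       [ 0.20163029, -0.22177875, -0.95402275,  1.77932332],
       [ 
[... 355 characters left out ...]
 -0.21209116,  0.55158764],
       [ 0.21194279, -0.00975751, -0.97723336,  1.4038749 ],
       [ 0.        ,  0.        ,  0.        ,  1.        ]])}
wrist {'K': array([[327.14789608,   0.        , 271.88240915],
       [  0.        , 327.14789608, 210.48012287],
       [  0.        ,   0.        ,   1.        ]]), 'k1': -0.07210768818008544, 'hand_eye': array([[-6.29858625e-04, -9.55926342e-01, -2.93605914e-01,
         7.48007206e-02],
       [ 9.99999678e-01, -7.48250634e-04,  2.90913995e-04,
         6.46193368e-04],
       [-4.97783162e-04, -2.93605636e-01,  9.55926505e-01,
        -1.44267010e-01],
       [ 0.00000000e+00,  0.00000000e+00,  0.00000000e+00,
         1.00000000e+00]])}
```

View pics/scene.png

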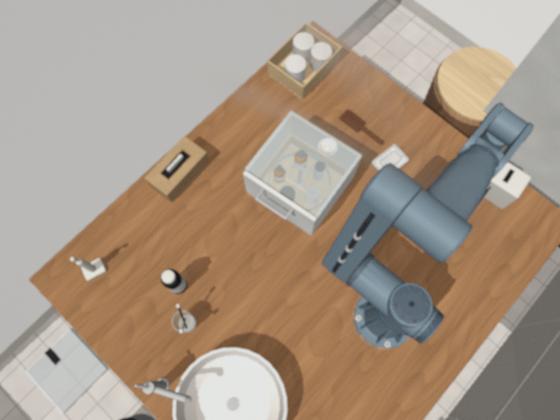

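View pics/top.png

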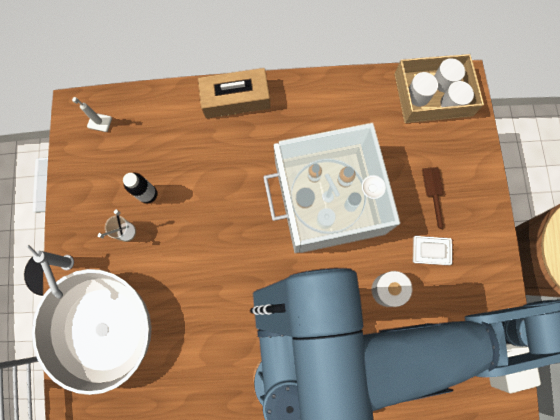

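The scene view shows the cabinet around (300,170), handle at about (275,205). The top view shows the handle bar at about (268,197) and the T-handle near (327,190). I'll enlarge both.

```bash
python3 - <<'E'
import cv2,numpy as np
b=cv2.imread("pics/top.png")[110:260,255:410];a=cv2.imread("pics/scene.png")[105:240,235:370]
cv2.imwrite("pics/top_c.png",cv2.resize(b,None,fx=4,fy=4,interpolation=cv2.INTER_CUBIC))
cv2.imwrite("pics/scene_c.png",cv2.resize(a,None,fx=4,fy=4,interpolation=cv2.INTER_CUBIC))
E
```

```text
(no output)
```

View pics/top_c.png

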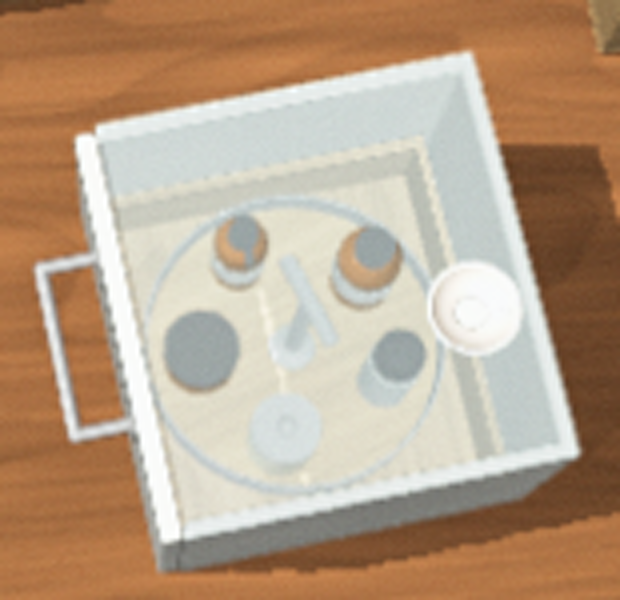

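View pics/scene_c.png

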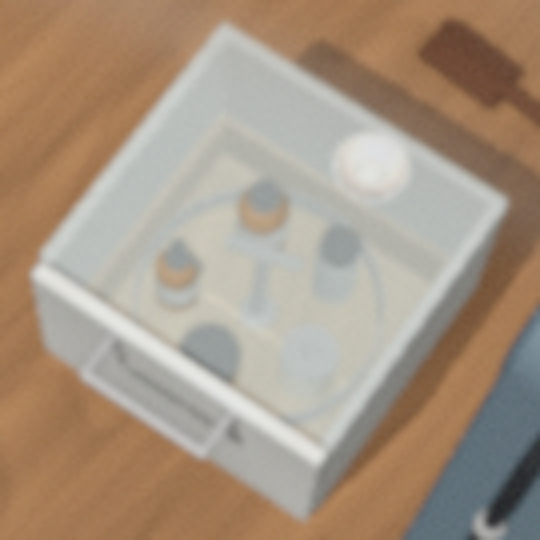

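The top crop shows the handle bar from (43,268) to (77,437), the T bar from (290,260) to (327,340), and the pump bottle (narrow, brown) at (240,245). The lotion bottle is at (367,262). In the scene crop the bar runs from (86,374) to (208,455) and the T bar from (228,243) to (298,263).

```bash
cat > h.py <<'E'
import numpy as np,cv2
from bench import sensors,vision
from scipy.spatial.transform import Rotation as R
def ray(name,px,pose=None):
    m=vision.camera_model(name);K=m["K"]
    d=np.array([(px[0]-K[0,2])/K[0,0],(px[1]-K[1,2])/K[1,1]]);u=d.copy()
    for _ in range(20): u=d/(1+m["k1"]*(u@u))
    v=np.array([*u,1])
    if name=="wrist":
        H=m["hand_eye"];p,q=pose;Rt=R.from_quat(np.roll(q,-1)).as_matrix()
        return Rt@H[:3,3]+p, Rt@H[:3,:3]@v
    E=m["extrinsics"];return -E[:3,:3].T@E[:3,3],E[:3,:3].T@v
def tri(*rs):
    A=0;b=0
    for o,d in rs:
        d=d/np.linalg.norm(d);P=np.eye(3)-np.outer(d,d);A=A+P;b=b+P@o
    x=np.linalg.solve(A,b);return x,[float(np.linalg.norm(np.cross(x-o,d/np.linalg.norm(d)))) for o,d in rs]
def atz(r,z): o,d=r;return o+d*(z-o[2])/d[2]
def obs():
    o=sensors.get_obs();return np.array(o["eef_pos"]),np.array(o["eef_rot"])
E
python3 - <<'E'
from h import *
np.set_printoptions(precision=4,suppress=True)
T=lambda x,y:ray("top",(255+(x+.5)/4-.5,110+(y+.5)/4-.5))
S=lambda x,y:ray("scene",(235+(x+.5)/4-.5,105+(y+.5)/4-.5))
for n,a,b,z in (("far",(43,268),(86,374),.184),("near",(77,437),(208,455),.184),("Tfar",(290,260),(228,243),.182),("Tnear",(327,340),(298,263),.182),("pumptop",(243,235),(180,248),.1),("lot top",(377,247),(266,190),.1)):
    print(n,*tri(T(*a),S(*b)),atz(T(*a),z),atz(S(*b),z))
print("pump at z",atz(T(240,268),.05),atz(T(243,235),.145))
print("dish",atz(T(475,310),.22),"roll",atz(ray("top",(393,290)),.098))
print("rotm",R.from_quat(np.roll(obs()[1],-1)).as_matrix())
E
```

```text
far [0.6259 0.0265 0.1776] [0.0009495025644671386, 0.0009495025644670992] [0.625  0.0263 0.184 ] [0.6231 0.0281 0.184 ]
near [0.492  0.0094 0.1848] [0.001822245179493417, 0.0018222451794935978] [0.494  0.0094 0.184 ] [0.4903 0.0092 0.184 ]
Tfar [ 0.6233 -0.1621  0.1614] [0.0008421908586671813, 0.00084219085866719] [ 0.6182 -0.1598  0.182 ] [ 0.6167 -0.155   0.182 ]
Tnear [ 0.5524 -0.1802  0.1933] [0.0007741032131834722, 0.0007741032131835346] [ 0.5543 -0.1817  0.182 ] [ 0.5559 -0.1843  0.182 ]
pumptop [ 0.6505 -0.1285  0.1574] [0.0024587649720903253, 0.002458764972090688] [ 0.6655 -0.1333  0.1   ] [ 0.67   -0.1471  0.1   ]
lot top [ 0.6363 -0.233   0.1442] [0.0014600492645013385, 0.0014600492645014183] [ 0.6477 -0.2401  0.1   ] [ 0.6504 -0.2499  0.1   ]
pump at z [ 0.6524 -0.1327  0.05  ] [ 0.6517 -0.1294  0.145 ]
dish [ 0.5598 -0.2872  0.22  ] roll [ 0.2618 -0.3385  0.098 ]
rotm [[ 0.9714  0.2375 -0.0001]
 [ 0.2375 -0.9714  0.0016]
 [ 0.0003 -0.0015 -1.    ]]
```

Request:
carry_out --deltas "0 0 -60 0 0 0 0.5;0 0 -100 0 0 0 0.5;546 -459 -100 0 0 0.1 0.5;546 -459 -100 0 0 0.1 0.5;546 -459 -100 0 0 0.1 0.5;546 -459 -100 0 0 0.1 0.5;546 -459 -100 0 0 0.1 0.5;546 -459 -100 0 0 0.1 0.5;546 -459 -100 0 0 0.1 0.5;546 -459 -100 0 0 0.1 0.5;546 -459 -100 0 0 0.1 0.5;546 -459 -100 0 0 0.1 0.5"

```text
time_s: 1.6
eef_pos: [0.5066, -0.0523, 0.3311]
eef_rot: [0.0, 0.998, 0.07, 0.0]
wrist_force: [0.1, -0.6, -0.6]
opening: 0.503
grasp_force: 0.0
```

```bash
python3 - <<'E'
from h import *
print(obs());cv2.imwrite("pics/w1.png",vision.camera("wrist"))
E
```

```text
(array([ 0.50656723, -0.05226146,  0.33112589]), array([9.96460246e-05, 9.97552447e-01, 6.99221410e-02, 3.85216349e-06]))
```

Request:
carry_out --deltas "30 -31 0 0 0 0 0.5;60 -62 0 0 0 0 0.5;60 -62 0 0 0 0 0.5;60 -62 0 0 0 0 0.5"

```text
time_s: 2.15
eef_pos: [0.5561, 0.0154, 0.3307]
eef_rot: [0.0, 0.998, 0.07, -0.001]
wrist_force: [0.5, -0.1, -0.2]
opening: 0.5
grasp_force: 0.0
```

```bash
python3 - <<'E'
from h import *
print(obs());cv2.imwrite("pics/w2.png",vision.camera("wrist"))
a=cv2.imread("pics/w1.png");b=cv2.imread("pics/w2.png")
cv2.imwrite("pics/w12.png",cv2.resize(np.hstack([a,b]),(800,300),interpolation=cv2.INTER_AREA))
E
```

```text
(array([0.55613971, 0.01536502, 0.33071014]), array([ 4.05394010e-05,  9.97541776e-01,  7.00708691e-02, -6.90707775e-04]))
```

View pics/w12.png

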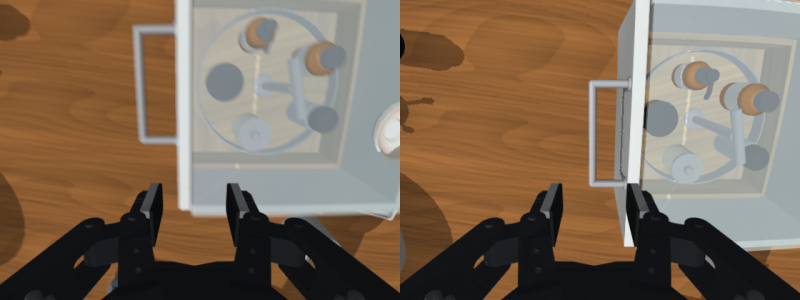

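Wrist view: the bar runs from about (195,42) to (197,195) in w1 and from (269,118) to (269,256) in w2, full-size pixels. The pump bottle with its spout is confirmed as the upper-left brown one.

```bash
python3 - <<'E'
from h import *
np.set_printoptions(precision=4,suppress=True)
p1=(np.array([0.50657,-0.05226,0.33113]),np.array([9.96e-05,.997552,.069922,0]));p2=obs()
a,b=cv2.imread("pics/w1.png"),cv2.imread("pics/w2.png")
o=np.hstack([cv2.resize(a[20:215,160:290],None,fx=3,fy=3),cv2.resize(b[95:290,230:360],None,fx=3,fy=3)]);cv2.imwrite("pics/w12c.png",o)
for u,v in(((195,42),(269,118)),((199,196),(269,256))):
    print(tri(ray("wrist",u,p1),ray("wrist",v,p2)),atz(ray("wrist",u,p1),.184),atz(ray("wrist",v,p2),.184))
E
```

```text
(array([0.6247, 0.0256, 0.1941]), [0.0007575442403049488, 0.0007575442403050914]) [0.6268 0.0276 0.184 ] [0.6238 0.0262 0.184 ]
(array([0.5021, 0.0099, 0.2003]), [0.0007946138746335041, 0.0007946138746335111]) [0.4967 0.0135 0.184 ] [0.4953 0.0085 0.184 ]
```

View pics/w12c.png

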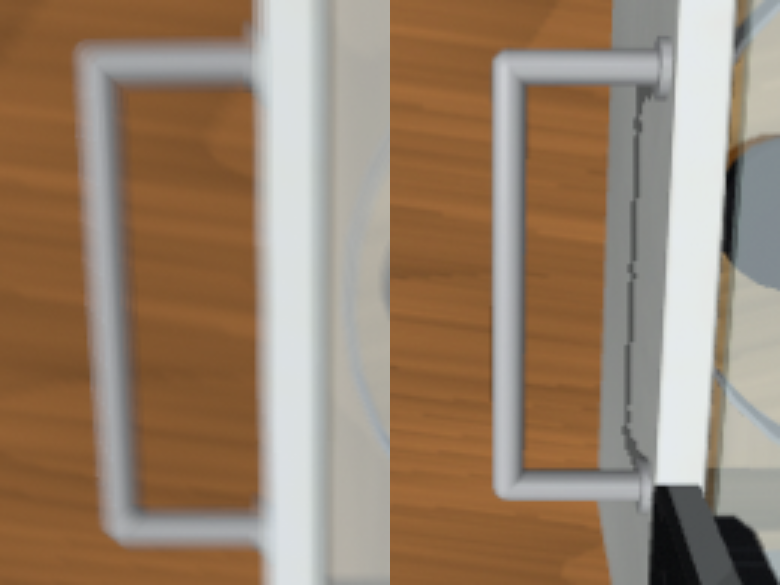

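The bar is at (0.559, 0.017, 0.184), yaw about 8°. I'm descending over it and closing.

Request:
carry_out --deltas "3 -2 50 0 0 0 0.5;3 -2 100 0 0 0 0.5;3 -2 140 0 0 0 0.5;3 -2 166 0 0 0 0.5;3 -2 166 0 0 0 0.5;3 -2 166 0 0 0 1;3 -2 166 0 0 0 1;3 -2 166 0 0 0 1;3 -2 166 0 0 0 1;3 -2 166 0 0 0 1"

```text
time_s: 3.45
eef_pos: [0.5602, 0.0184, 0.1674]
eef_rot: [-0.0, 0.998, 0.07, 0.001]
wrist_force: [-1.8, 3.6, 6.7]
opening: 0.088
grasp_force: 58.8
```

Request:
carry_out --deltas "0 -4 0 0 0 0 1;0 -14 0 0 0 0 1;0 -29 0 0 0 0 1;0 -47 0 0 0 0 1;0 -67 0 0 0 0 1;0 -87 0 0 0 0 1;0 -107 0 0 0 0 1;0 -127 0 0 0 0 1;0 -147 0 0 0 0 1;0 -167 0 0 0 0 1;0 -183 0 0 0 0 1;0 -195 0 0 0 0 1"

```text
time_s: 4.95
eef_pos: [0.5339, 0.2117, 0.1674]
eef_rot: [0.0, 0.998, 0.07, 0.003]
wrist_force: [3.5, -1.9, 5.7]
opening: 0.089
grasp_force: 59.1
```

Request:
carry_out --deltas "0 -8 0 0 0 0 1;0 -14 0 0 0 0 1;0 -18 0 0 0 0 1;0 -21 0 0 0 0 1;0 -22 0 0 0 0 1;0 -22 0 0 0 0 1"

```text
time_s: 5.7
eef_pos: [0.531, 0.2332, 0.1674]
eef_rot: [-0.0, 0.998, 0.07, 0.003]
wrist_force: [1.9, -0.1, 4.7]
opening: 0.092
grasp_force: 59.1
```

The drawer is open by 0.217 m. Next I release, rise and move toward the turntable to look.

Request:
carry_out --deltas "0 0 0 0 0 0 0.5;0 0 0 0 0 0 0.5;0 0 0 0 0 0 0.5;0 0 -30 0 0 0 0.5;0 0 -80 0 0 0 0.5;0 0 -130 0 0 0 0.5;-40 60 -165 0 0 0 0.4;-70 110 -165 0 0 0 0.4;-70 120 -165 0 0 0 0.4;-70 120 -165 0 0 0 0.4;-70 120 -165 0 0 0 0.4;-70 120 -165 0 0 0 0.4"

```text
time_s: 7.2
eef_pos: [0.4765, 0.1051, 0.3299]
eef_rot: [-0.0, 0.998, 0.07, -0.0]
wrist_force: [0.4, 1.0, 0.9]
opening: 0.604
grasp_force: 0.0
```

```bash
python3 - <<'E'
from h import *
print(obs());b=vision.camera("wrist");cv2.imwrite("pics/w3.png",b)
cv2.imwrite("pics/top3.png",vision.camera("top"))
cv2.imwrite("pics/w3c.png",cv2.resize(b[:400],None,fx=1.4,fy=1.4,interpolation=cv2.INTER_CUBIC))
E
```

```text
(array([0.4764661 , 0.10505479, 0.32992986]), array([-1.58667778e-04,  9.97514439e-01,  7.04612981e-02, -3.51790109e-04]))
```

View pics/w3c.png

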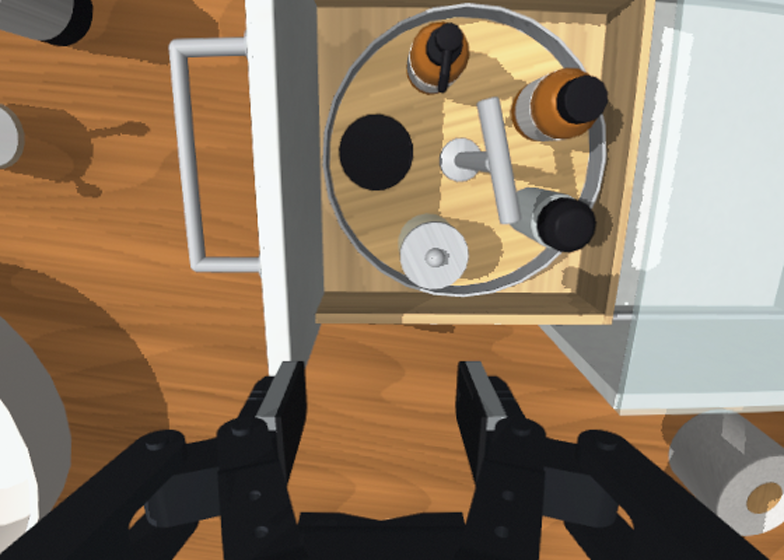

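Wrist view: T-bar from (488,100) to (510,222), pump head at (447,40), handle ends at (180,47) and (198,265). The drawer is open and all five things stand upright.

```bash
python3 - <<'E'
from h import *
np.set_printoptions(precision=4,suppress=True)
p=obs();W=lambda x,y:ray("wrist",((x+.5)/1.4-.5,(y+.5)/1.4-.5),p)
A=atz(W(489,102),.182);B=atz(W(510,221),.182);c=(A+B)/2;d=A-B
h1=atz(W(180,47),.184);h2=atz(W(198,265),.184);h=(h1+h2)/2;e=h1-h2
# rim ellipse (z=.064): leftmost/right/top/bottom
rim=np.array([atz(W(x,y),.064)[:2] for x,y in((327,160),(607,155),(466,5),(460,295),(360,55),(365,252))])
M=np.c_[2*rim,np.ones(len(rim))];s=np.linalg.lstsq(M,(rim**2).sum(1),rcond=None)[0];print("rim c",s[:2],"r",(s[2]+s[:2]@s[:2])**.5)
print("T",A,B,c,"len",np.linalg.norm(d),"yaw",np.degrees(np.arctan2(d[1],d[0])))
print("h",h1,h2,h,"len",np.linalg.norm(e),"yaw",np.degrees(np.arctan2(e[1],e[0])))
v=c-h;print("h->T",np.linalg.norm(v),np.degrees(np.arctan2(v[1],v[0]))+90)
front=np.degrees(np.arctan2(-v[1],-v[0]))
for n,px,z in(("head",(447,40),.148),("body",(440,54),.115),("jar",(376,152),.082)):
    q=atz(W(*px),z);
    for cc in (c[:2],s[:2]):
        r=q[:2]-cc;print(n,q,np.linalg.norm(r),"turn",front-np.degrees(np.arctan2(r[1],r[0])))
# triangulate T-bar and pump head with top view: project guesses
m=vision.camera_model("top");E=m["extrinsics"]
def proj(X):
    y=E[:3,:3]@X+E[:3,3];u=y[:2]/y[2];u=u*(1+m["k1"]*(u@u));return u*m["K"][0,0]+m["K"][:2,2]
for X in(A,B,c,atz(W(447,40),.148)):print(proj(X))
E
```

```text
rim c [0.5583 0.0394] r 0.12276017523471712
T [0.5907 0.0549 0.182 ] [0.5223 0.0272 0.182 ] [0.5565 0.041  0.182 ] len 0.07377512151407288 yaw 22.036888596083514
h [0.5966 0.2403 0.184 ] [0.4658 0.2242 0.184 ] [0.5312 0.2322 0.184 ] len 0.13173680377717523 yaw 7.046871858857861
h->T 0.19290338890916783 7.532711922851888
head [0.629  0.0824 0.148 ] 0.08346702407872286 turn 67.82577508862147
head [0.629  0.0824 0.148 ] 0.08269556346406484 turn 66.24679349158727
body [0.6269 0.0825 0.115 ] 0.08168801770537475 turn 67.01846439703871
body [0.6269 0.0825 0.115 ] 0.08094973314060903 turn 65.39757056055349
jar [0.5524 0.119  0.082 ] 0.07807876200646088 turn 4.550589191742546
jar [0.5524 0.119  0.082 ] 0.0797719856007352 turn 3.299431257961473
[256.6202 188.4861]
[267.2859 210.0908]
[261.921  199.2272]
[247.7534 179.9664]
```

Request:
carry_out --deltas "35 38 0 0 0 -0.12 0.4;71 75 0 0 0 -0.244 0.4;71 75 0 0 0 -0.244 0.4;71 75 40 0 0 -0.244 0.4;71 75 80 0 0 -0.244 0.4;71 75 110 0 0 -0.244 0.4;71 75 110 0 0 -0.244 0.4"

```text
time_s: 8.18
eef_pos: [0.5549, 0.0411, 0.2177]
eef_rot: [-0.001, 0.982, 0.191, -0.003]
wrist_force: [0.8, 0.1, 0.7]
opening: 0.601
grasp_force: 0.0
```

```bash
python3 - <<'E'
from h import *
print(obs());b=vision.camera("wrist");cv2.imwrite("pics/w4.png",b)
cv2.imwrite("pics/w4c.png",b[120:])
E
```

```text
(array([0.55485169, 0.04105785, 0.21767524]), array([-0.00108736,  0.98160947,  0.19087581, -0.00284363]))
```

View pics/w4c.png

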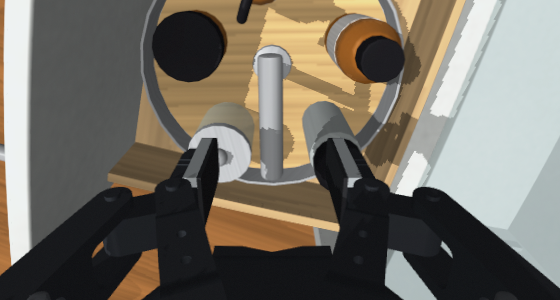

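The bar sits at column about 271, centred and parallel between the fingers, from row 177 to row 295 (full picture). I'll check its centre against the TCP.

```bash
python3 - <<'E'
from h import *
p=obs();A=atz(ray("wrist",(270,177),p),.186);B=atz(ray("wrist",(271,297),p),.182)
Rt=R.from_quat(np.roll(p[1],-1)).as_matrix();print(A,B,(A+B)/2,np.linalg.norm(A-B),"tool",Rt.T@((A+B)/2-p[0]))
E
```

```text
[0.59260156 0.05578321 0.186     ] [0.52011079 0.02602641 0.182     ] [0.55635618 0.04090481 0.184     ] 0.0784625977455425 tool [ 0.00016781 -0.00013276  0.0358965 ]
```

Centred within a millimetre. I'm lowering 52 mm and closing.

Request:
carry_out --deltas "1 0 25 0 0 0 0.4;1 0 45 0 0 0 0.4;1 0 52 0 0 0 0.4;1 0 52 0 0 0 0.5;1 0 52 0 0 0 0.7;1 0 52 0 0 0 1;1 0 52 0 0 0 1;1 0 52 0 0 0 1;1 0 52 0 0 0 1"

```text
time_s: 9.35
eef_pos: [0.5586, 0.0401, 0.1697]
eef_rot: [0.0, 0.982, 0.191, 0.001]
wrist_force: [-3.2, 0.3, 5.7]
opening: 0.139
grasp_force: 58.6
```

Request:
carry_out --deltas "0 0 0 0 0 -0.02 1;0 0 0 0 0 -0.06 1;0 0 0 0 0 -0.12 1;0 0 0 0 0 -0.19 1;0 0 0 0 0 -0.26 1;0 0 0 0 0 -0.33 1;0 0 0 0 0 -0.4 1;0 0 0 0 0 -0.47 1;0 0 0 0 0 -0.53 1;0 0 0 0 0 -0.57 1;0 0 0 0 0 -0.6 1;0 0 0 0 0 -0.6 1"

```text
time_s: 10.85
eef_pos: [0.5582, 0.0403, 0.1697]
eef_rot: [0.0, 0.881, 0.472, 0.0]
wrist_force: [-4.3, 2.6, 7.7]
opening: 0.135
grasp_force: 58.8
```

Request:
carry_out --deltas "0 0 0 0 0 -0.02 1;0 0 0 0 0 -0.06 1;0 0 0 0 0 -0.12 1;0 0 0 0 0 -0.19 1;0 0 0 0 0 -0.26 1;0 0 0 0 0 -0.33 1;0 0 0 0 0 -0.4 1;0 0 0 0 0 -0.46 1;0 0 0 0 0 -0.51 1;0 0 0 0 0 -0.54 1;0 0 0 0 0 -0.56 1;0 0 0 0 0 -0.56 1"

```text
time_s: 12.35
eef_pos: [0.5577, 0.0402, 0.1697]
eef_rot: [-0.0, 0.716, 0.698, -0.0]
wrist_force: [-6.6, 1.5, 9.0]
opening: 0.14
grasp_force: 59.0
```

```bash
python3 - <<'E'
from h import *
print(obs());b=vision.camera("wrist");cv2.imwrite("pics/w5.png",b);t=vision.camera("top");cv2.imwrite("pics/top5.png",t)
c=cv2.resize(t[130:270,190:330],(420,420),interpolation=cv2.INTER_CUBIC)
cv2.imwrite("pics/f5.png",np.hstack([b,c])[:,180:980])
E
```

```text
(array([0.55769888, 0.04024627, 0.16971163]), array([-2.03544965e-04,  7.16463739e-01,  6.97624250e-01, -2.72787656e-04]))
```

View pics/f5.png

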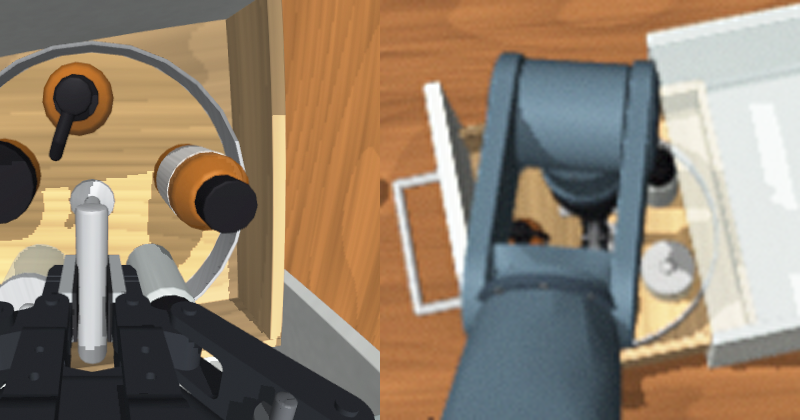

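Wrist view after the turn: the pump bottle's body is centred at about (258,98) with its head at (255,96), at the drawer front. All the things stand upright, and the top crop shows the drawer still open.

```bash
python3 - <<'E'
from h import *
p=obs();f=np.radians(97.4);X=-np.array([np.cos(f),np.sin(f)]);Y=np.array([-X[1],X[0]])
for px,z in(((255,96),.148),((258,98),.115)):
    for c in(p[0][:2],np.array([.5583,.0394])):
        r=atz(ray("wrist",px,p),z)[:2]-c;print(r@X,r@Y)
E
```

```text
-0.08132062068524286 0.004624691681352351
-0.0822540637220217 0.0041384454227107815
-0.08154227124486703 0.004740683489361751
-0.08247571428164586 0.0042544372307201815
```

Request:
carry_out --deltas "0 0 0 0 0 -0.02 1;0 0 0 0 0 -0.04 1;0 0 0 0 0 -0.04 1;0 0 0 0 0 -0.04 1;0 0 0 0 0 -0.04 1;0 0 0 0 0 -0.04 1;0 0 0 0 0 -0.04 1;0 0 0 0 0 -0.04 1"

```text
time_s: 13.45
eef_pos: [0.5577, 0.0403, 0.1697]
eef_rot: [-0.0, 0.702, 0.712, -0.0]
wrist_force: [-7.9, 0.8, 9.1]
opening: 0.143
grasp_force: 59.0
```

```bash
python3 -c "
from bench import ctrl
print(ctrl.hand_in())"
```

```text
the job is handed in; nothing more can be done
None
```

I handed the job in at 13.5 s: the drawer is open about 217 of 220 mm, the pump bottle measured within about 5 mm of the line behind the handle, and the gripper is holding the T-handle at 59 N; hand-in returned no verdict.

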